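# Pack the shaving tray and stack it on its rack

## Robot

A 6-joint arm with a two-finger parallel gripper is mounted at the origin on the work surface. World frame = base frame: x ahead of the robot, y to its left, z up, the work surface at z = 0. Lengths are in m, angles in rad, forces in N, time in s.
With the tool pointing down it reaches from about 0.425 to 1.125 m from the base axis. Payload 14.9 kg.
Tool frame: the origin (TCP) lies between the finger pads; the fingertips stand 22 mm ahead of it and the grasp point (between the pads) lies 3 mm ahead of it (bot.tip_extent is the distance from the TCP to the fingertips, in m); z points along the fingers, y is the line along which they close (so a half turn about z gives the same grasp; the last joint's range is limited). The gripper opens to 91 mm and grips with 3 to 60 N. Pads are 32 mm wide; open, the fingers measure 118 mm over their backs; the gripper's body (76 mm by 178 mm) begins 60 mm behind the grasp point.
Start: joints at [1.117, 0.379, 1.734, -0, 1.028, -0.033], TCP at [0.286, 0.639, 0.236] pointing down, gripper open.
Joint ranges: [-2.77, 2.77], [-0.74, 2.19], [0, 2.66], [-1.06, 4.2], [0.31, 2.87], [-3.08, 3.08]. Speed limits (rad/s): [1.89, 1.89, 2.39, 3.14, 3.14, 3.14].

## Interface

Orientations are given as a unit quaternion [w, x, y, z].
In Python, from station import bot, imaging gives the robot as it stands. The module is installed in compiled form; this text tells all that it offers. Calls block until the motion is done:
- bot.movep(position, orientation): joint-space move of the TCP to a pose.
- bot.move_linear(position, speed=0.15, rot=None, threshold=None): straight line of the TCP; rot=None keeps the orientation; speed is the mean speed in m/s. With threshold (N) it stops when the force on the tool has changed by that much, and returns True; else False.
- bot.move_joints(angles): joint-space move.
- bot.move_gripper(opening, strength=None): finger opening in m; strength is the grip in N (None keeps the last); returns when the fingers have stopped.
- bot.pause(seconds).
- bot.ik(position, orientation): joint angles nearest the present ones, or None.
- bot.get_obs(): the state.
- imaging.read_camera(name): name is "scene" or "top" or "wrist"; returns a dict with "image" (420x560x3 uint8, red, green, blue), "fx", "fy", "cx", "cy" (pixels), "cam_to_world" (4x4, takes a point from camera to world coordinates). Camera axes: x right, y up, looking along -z (the intrinsics and any distortion apply to the point x, -y, -z); pixel columns grow to the right and rows downward; lengths in m; the calibration is good to about 2 mm. A picture is of the moment at which its call begins. There is no depth.
A pose or a line that the arm cannot do raises bot.Unreachable and nothing moves.
- bot.job_done(): hands the job in; it is judged then, once.
The state is a dict: "time_s": time; "joint_pos": joint angles; "joint_vel": joint speeds; "effort": joint torques, N m; "tcp_pos": TCP position; "eef_rot": TCP orientation; "force": force on the tool from outside, world axes, zero at the start; "torque": the same for the moment, N m; "opening": finger opening in m; "grip_force": force on a finger pad.
Only numpy, scipy, OpenCV 4.12 (cv2) and the standard library are available. Lean on these libraries where they do the work, as an engineer would, in place of code of your own. Each camera call takes 0.05 s, during which the arm holds its last target. There are 200 camera calls.

## Task

Lay the beard brush and the razor flat in their shaped compartments of the wooden tray, each with its head in the wide part and the brush's bristles up, and have the tray stacked on the aluminium rack with all four lugs fully down in the corner sockets. Set everything down rather than dropping it, and leave the stopper, balm jar, soap holder and shaving stand where they are.

Things in the scene. Friction and masses are not known exactly. Their poses are not given: they have to be found in the camera images.
- rack: Fixed aluminium rack, 178 (x) by 162 (y) mm, 40 high, open on top, a blue 34 mm square post at each corner. Each post has a square socket, 20 mm wide, 14 deep, in its top face, centred at x = +-72, y = +-64 mm. A gold tin and a white soap lie low inside, out of the way. Origin: centre of its underside, on the slab; z up.
- tray_bar (a point): Centre of the carrying bar over the middle of the loose wooden tool tray: bar 90 mm long (tray's x), 14 wide, 14 high, on a 10 mm thick post at each end, open below. 66 mm above the lug tips, on which the tray stands level on the slab. Axes: the tray's, z up. Seated, this point is 94 mm above the slab, right over the rack's origin, tray and rack axes parallel; either way round fits.
- tray_board (a point): Centre of the top face of the same tray's board, 49 mm under tray_bar. Board 172 mm (x) by 160 (y), 5 thick; tray about 350 g. Under its corners, at x = +-72, y = +-64 mm, four blue tapered lugs 12 mm long, 16 mm across at the root, 10 at the tip. Seated, the board lies on the tops of the rack's posts.
- brush_place (a point): Where the middle of the brush handle belongs, half-way up it, 9 mm above the board, at tray x = -25, y = +46 mm. Tray's axes. Dark ridges 8 mm high trace the brush with 3 mm play all round, the wide part for the head toward tray +x. No ridges within 30 mm of here along x: finger room. The bar's side is 30 mm from the handle's, so spread fingers less than 25 mm each to let go.
- razor_place (a point): Where the middle of the razor handle belongs, half-way up it, 8 mm above the board, at tray x = +8, y = -46 mm. Tray's axes. Dark ridges 8 mm high trace the razor with 3 mm play all round, the wide part for the head toward tray -x. Finger room as for the brush.
- brush_mid (a point): Wooden beard brush (about 70 g) lying flat, pale bristles up: middle of its handle, half-way up, 9 mm above its underside. Handle 100 mm long (its x), 18 wide, 18 high. The head, 50 mm long, 44 wide, 18 high plus 10 of bristles, begins 50 mm from here toward +x. 150 mm long in all.
- brush_head (a point): Centre of the brush's head, 75 mm along +x from the handle's middle.
- razor_mid (a point): Steel T-shaped safety razor (about 90 g) lying flat: middle of its handle, half-way up, 8 mm above its underside. Handle 100 mm long (its x), 16 wide, 16 high. The cross head, 16 mm long, 46 wide, 16 high, begins 50 mm from here toward +x. 116 mm long in all.
- razor_head (a point): Centre of the razor's head, 58 mm along +x from the handle's middle.
- stopper: Orange bath stopper, 52 mm across, 35 mm high with its loop. Bystander. Origin: centre of underside.
- balm: Closed glass jar of lip balm, 60 mm across, 45 mm high. Bystander. Origin: centre of underside.
- soap_holder: Square steel soap holder with a white soap in it, 105 mm square, 27 mm high. Bystander. Origin: centre of underside.
- shaving_stand: Chrome shaving stand: round foot 76 mm across, stem and fork 145 mm high, fork toward its -x. Bystander. Origin: centre of underside.
Things that resemble listed ones, but are neither listed nor needed, are in the scene too. What is meant by the part that bears brush_mid is not yellow, and is the larger of those in its own colour.

How it is judged:
At the end, for the whole second after the job is handed in: Tray lugs fully home in the rack (bar within 6 mm of rack centre, at most 3.5 mm high, tilt under 0.04 rad); brush and razor flat in their compartments (handle within 8 mm of its place, 3 mm in height, tilt under 0.06 rad, right way up, head to the wide part); all at rest (horizontal distance between tray_bar and rack below 0.006 m and z of tray_bar in the frame of rack below 0.0975 m and angle between tray_bar's own z axis and vertical below 0.04 rad and linear speed of each of tray, brush, razor below 0.02 m/s and horizontal distance between brush_mid and brush_place below 0.008 m and z of brush_mid in the frame of brush_place between -0.003 and 0.003 m and angle between each of brush_mid, razor_mid's own z axis and vertical below 0.06 rad and x of brush_head in the frame of brush_place above 0.04 m and horizontal distance between razor_mid and razor_place below 0.008 m and z of razor_mid in the frame of razor_place between -0.003 and 0.003 m and x of razor_head in the frame of razor_place below -0.04 m); the robot touches nothing.
It fails at once if the brush is dropped (falls free for more than about 25 mm) (contact force between brush and anything else below 0.01 N and linear speed of brush above 0.7 m/s).
It fails at once if the razor is dropped (falls free for more than about 25 mm) (contact force between razor and anything else below 0.01 N and linear speed of razor above 0.7 m/s).
It fails at once if the tool tray is dropped (falls free for more than about 25 mm) (contact force between tray and the fingers below 0.01 N and linear speed of tray above 0.7 m/s).
It fails at once if the stopper, balm jar, soap holder or shaving stand is pushed more than 30 mm or tipped over ((distance of stopper from where it was at the start of the episode above 0.03 m or angle between stopper's own z axis and vertical above 0.5 rad) or (distance of balm from where it was at the start of the episode above 0.03 m or angle between balm's own z axis and vertical above 0.5 rad) or (distance of soap_holder from where it was at the start of the episode above 0.03 m or angle between soap_holder's own z axis and vertical above 0.5 rad) or (distance of shaving_stand from where it was at the start of the episode above 0.03 m or angle between shaving_stand's own z axis and vertical above 0.5 rad)).
It also fails if it takes over 70 s, if anything falls off the work surface, if the arm or the gripper's body presses on something with over 40 N, if the wrist force passes 120 N, or if a joint passes its speed limit or range.

## Working session

There is one attempt and no reset: what is moved stays moved. The work goes in short steps, each a Python script; the robot and the scene stay as the last script left them, time stands still between calls to the robot, and variables do not carry over. Pictures are saved under pics/ and viewed, at most 10 in all, crops included, and the job is handed in when it is done.

```bash
mkdir -p pics; ls
python3 - <<'E'
from station import bot, imaging
import cv2,numpy as np
np.set_printoptions(precision=4,suppress=True)
for n in ("top","scene"):
    c=imaging.read_camera(n)
    print(n,{k:v for k,v in c.items() if k!="image"})
    cv2.imwrite(f"pics/{n}0.png",c["image"][:,:,::-1])
print(bot.get_obs(),bot.tip_extent)
E
```

```text
pics
top {'fx': 401.7929180038921, 'fy': 401.7929180038921, 'cx': 276.974048708142, 'cy': 200.0947855685645, 'cam_to_world': array([[ 0.0106,  0.9861, -0.1659,  0.384 ],
       [-0.9998,  0.0132,  0.0144,  0.0526],
       [ 0.0164,  0.1657,  0.986 ,  1.1877],
       [ 0.    ,  0.    ,  0.    ,  1.    ]])}
scene {'fx': 456.2938671274439, 'fy': 456.2938671274439, 'cx': 279.3339569729942, 'cy': 204.14407323723594, 'cam_to_world': array([[-0.559 , -0.5858,  0.5868,  1.2407],
       [ 0.829 , -0.3811,  0.4093,  0.508 ],
       [-0.0162,  0.7153,  0.6986,  0.8933],
       [ 0.    ,  0.    ,  0.    ,  1.    ]])}
{'time_s': 0.1, 'joint_pos': array([ 1.1167,  0.3794,  1.7347, -0.    ,  1.0285, -0.0333]), 'joint_vel': array([ 0.0015, -0.0026, -0.0025, -0.0015, -0.0001,  0.0012]), 'effort': array([  0.0011, -76.5037, -43.5289,   0.0653,   0.0398,  -0.    ]), 'tcp_pos': array([0.2858, 0.6386, 0.2354]), 'eef_rot': array([-0.0001,  0.2088,  0.978 , -0.0005]), 'force': array([ 0.1254,  0.0781, -0.5696]), 'torque': array([ 0.0407, -0.0693, -0.0316]), 'grip_force': 0.0, 'opening': 0.09118230059851079} 0.022
```

View pics/top0.png

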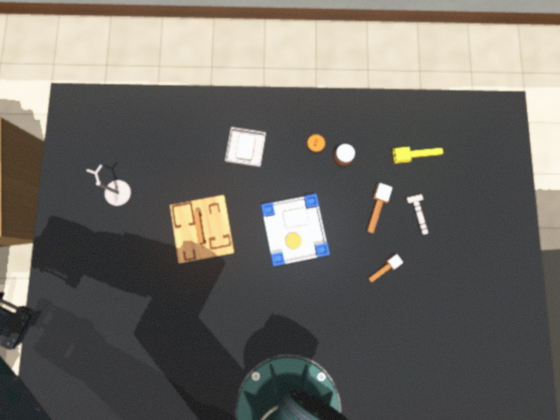

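View pics/scene0.png

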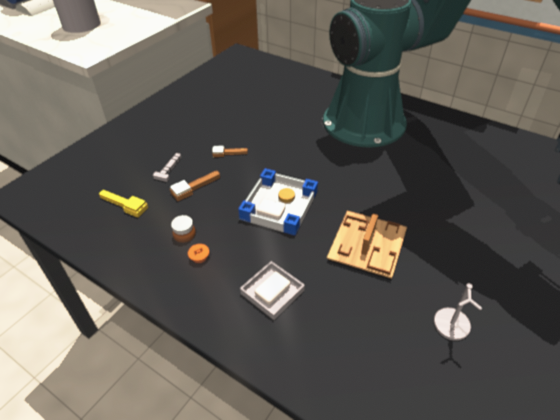

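The top view shows the tray at about (201,229) and the rack at (295,230). The large brown brush is at (378,208), with a smaller brown decoy at (386,268) and a yellow one at (418,153). The razor is at (419,214). Next I'll get coarse positions from colour masks and check their sizes, then look from near with the wrist camera.

```bash
cat > h.py <<'E'
from station import bot, imaging
import cv2, numpy as np
np.set_printoptions(precision=4,suppress=True)
def quat(a):
    """tool down, finger closing line at world angle a"""
    b=(a+np.pi/2)/2; return np.array([0,np.cos(b),np.sin(b),0])
def ray(c,px,z):
    """pixels (n,2) -> world points on plane z"""
    px=np.atleast_2d(np.asarray(px,float)); M=c["cam_to_world"]
    d=np.c_[(px[:,0]-c["cx"])/c["fx"],-(px[:,1]-c["cy"])/c["fy"],-np.ones(len(px))]@M[:3,:3].T
    return M[:3,3]+d*((z-M[2,3])/d[:,2])[:,None]
def proj(c,p):
    M=c["cam_to_world"]; q=(np.atleast_2d(p)-M[:3,3])@M[:3,:3]
    return np.c_[c["cx"]+c["fx"]*q[:,0]/-q[:,2],c["cy"]-c["fy"]*q[:,1]/-q[:,2]]
def hsv(c): return cv2.cvtColor(c["image"],cv2.COLOR_RGB2HSV)
def blobs(mask,amin=20):
    cs,_=cv2.findContours(mask.astype(np.uint8),cv2.RETR_EXTERNAL,cv2.CHAIN_APPROX_NONE)
    return sorted([k[:,0,:] for k in cs if cv2.contourArea(k)>=amin],key=lambda k:-cv2.contourArea(k))
def shot(n,name=None):
    c=imaging.read_camera(n)
    if name: cv2.imwrite(f"pics/{name}.png",c["image"][:,:,::-1])
    return c
def rect(c,k,z):
    """min-area rectangle of contour cast on plane z: centre, sizes, angle of long side"""
    p=ray(c,k,z)[:,:2]; r=cv2.minAreaRect((p*1000).astype(np.float32)); b=cv2.boxPoints(r)/1000
    e=[b[1]-b[0],b[2]-b[1]]; e.sort(key=np.linalg.norm)
    return np.array(r[0])/1000,[np.linalg.norm(v) for v in e[::-1]],np.arctan2(e[1][1],e[1][0])
E
python3 - <<'E'
from h import *
c=shot("top"); H=hsv(c); h,s,v=[H[...,i].astype(int) for i in range(3)]
for nm,m,z in (("blue",(h>100)&(h<130)&(s>120)&(v>60),.04),("wood",(h>3)&(h<25)&(s>80)&(v>60),.017),("pale",(s<60)&(v>120),.02)):
    for k in blobs(m,25):
        if 90<k[:,1].mean()<300:
            ctr,sz,a=rect(c,k,z); print(nm,k.mean(0),cv2.contourArea(k),ctr,np.array(sz),round(a,3))
E
```

```text
blue [311.4524 199.9762] 129.0 [ 0.5788 -0.0643] [0.0364 0.0361] -1.408
blue [322.4762 249.9286] 128.0 [ 0.4353 -0.095 ] [0.0361 0.0336] -1.343
blue [267.0476 208.5476] 124.0 [0.552  0.0637] [0.0366 0.0334] 0.212
blue [277.1951 259.1951] 117.5 [0.4079 0.0333] [0.0333 0.0329] -1.364
wood [ 16.9145 184.1711] 4283.0 [0.6386 0.7893] [0.3907 0.1267] 0.123
wood [200.9822 229.0178] 3365.5 [0.4948 0.2551] [0.1793 0.1662] 0.197
wood [375.3391 207.887 ] 268.5 [ 0.5591 -0.2637] [0.1518 0.0449] -0.205
wood [315.5962 142.5769] 264.0 [ 0.7598 -0.0795] [0.0578 0.0563] -0.765
wood [380.3103 271.3621] 160.0 [ 0.377  -0.2594] [0.0778 0.0304] -1.006
wood [340.6383 160.7021] 48.5 [ 0.7047 -0.155 ] [0.0592 0.0273] 1.079
pale [294.4589 229.9913] 2919.5 [ 0.4953 -0.0167] [0.1858 0.1704] 0.206
pale [ 15.5941 272.3235] 1665.0 [0.3556 0.7707] [0.1731 0.0902] 0.123
pale [245.1606 146.5693] 1256.5 [0.7439 0.1329] [0.1125 0.1115] -0.142
pale [117.2667 192.4533] 523.5 [0.597  0.5055] [0.0768 0.0747] -1.557
pale [418.77 211.81] 287.0 [ 0.5436 -0.3782] [0.1196 0.0493] 0.096
pale [345.0926 152.537 ] 275.0 [ 0.7283 -0.1693] [0.0591 0.0577] -0.459
pale [383.5849 191.717 ] 215.5 [ 0.6104 -0.2806] [0.0495 0.0447] -0.343
pale [395.0833 261.1389] 130.0 [ 0.4066 -0.308 ] [0.0366 0.0337] -0.94
pale [ 95.4576 174.0678] 91.5 [0.6461 0.5706] [0.061  0.0457] 0.378
```

Run:
```python
from h import *
q=quat(0.2+np.pi/2)
for nm,p in (("tray",(.495,.255,.33)),("rack",(.494,-.016,.33))):
    bot.movep(np.array(p),q); c=shot("wrist",nm+"w")
    print(nm,c["fx"],c["cx"],c["cy"],c["cam_to_world"],bot.get_obs()["joint_pos"])
a=[cv2.imread(f"pics/{n}w.png") for n in("tray","rack")]
cv2.imwrite("pics/both.png",cv2.resize(np.vstack(a),None,fx=.7,fy=.7))
```

```text
tray 295.0234849185294 278.5245017551759 207.69347900540706 [[-0.199  -0.9385 -0.2823  0.414 ]
 [ 0.98   -0.1905 -0.0576  0.2388]
 [ 0.0003 -0.2881  0.9576  0.4789]
 [ 0.      0.      0.      1.    ]] [ 0.4349  0.0475  1.9577  0.0001  1.1367 -1.3364]
rack 295.0234849185294 278.5245017551759 207.69347900540706 [[-0.1993 -0.9383 -0.2825  0.4133]
 [ 0.9799 -0.1907 -0.0579 -0.032 ]
 [ 0.0004 -0.2884  0.9575  0.479 ]
 [ 0.      0.      0.      1.    ]] [-0.0776 -0.067   2.0707  0.0002  1.1379 -1.8495]
```

View pics/both.png

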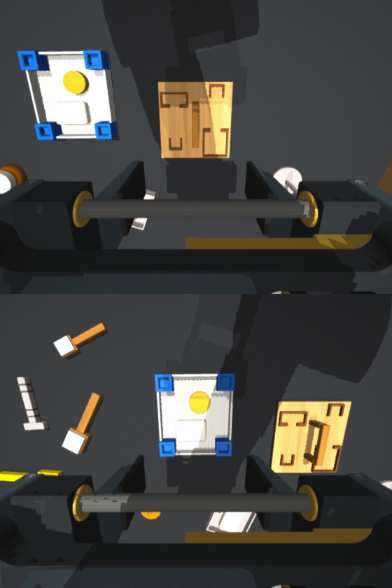

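The tray's wide brush bracket is towards world +x/+y and the razor's wide part towards −x/−y. So tray x is roughly world +x, with yaw about 0.2. Now precise measurements.

```bash
cat >> h.py <<'E'
def masks(c):
    H=hsv(c); h,s,v=[H[...,i].astype(int) for i in range(3)]
    return dict(blue=(h>100)&(h<130)&(s>120)&(v>60),wood=(h>3)&(h<25)&(s>80)&(v>60),pale=(s<60)&(v>100))
def rack(c):
    """rack centre and yaw from the four post tops (z=.04)"""
    g=np.array([rect(c,k,.04)[0] for k in blobs(masks(c)["blue"],60)])
    g=g[np.argsort(np.hypot(*(g-[.4935,-.0156]).T))[:4]]
    ctr=g.mean(0); l=np.array([[72,64],[72,-64],[-72,64],[-72,-64]])/1e3
    e=g-ctr; R0=np.array([[np.cos(.2),-np.sin(.2)],[np.sin(.2),np.cos(.2)]]); L=l@R0.T
    L=np.array([L[np.argmin(np.hypot(*(L-x).T))] for x in e])
    a=.2+np.arctan2((L[:,0]*e[:,1]-L[:,1]*e[:,0]).sum(),(L*e).sum())
    return ctr,a,np.hypot(*e.T)
def tray(c,z=.017,near=(.495,.255)):
    k=min(blobs(masks(c)["wood"],800),key=lambda k:np.hypot(*(ray(c,k,z).mean(0)[:2]-near)))
    return rect(c,k,z)
E
python3 - <<'E'
from h import *
print(bot.get_obs()["time_s"])
c=shot("wrist"); print("rack w",rack(c)); print("tray w",tray(c))
t=shot("top"); print("rack t",rack(t)) ; print("tray t",tray(t))
bot.movep(np.array((.495,.255,.33)),quat(.2+np.pi/2)); c=shot("wrist"); print("rack w2",rack(c)); print("tray w2",tray(c)); print(bot.get_obs()["time_s"])
# bar: pixels around the projection for a close view
E
```

```text
2.9417
rack w (array([ 0.4923, -0.0157]), np.float64(0.21227074885616945), array([0.0951, 0.0952, 0.0949, 0.0949]))
tray w (array([0.4949, 0.2554]), [np.float32(0.17342262), np.float32(0.16410035)], np.float32(0.20128147))Traceback (most recent call last):
  File "<stdin>", line 4, in <module>
  File "h.py", line 34, in rack
    g=g[np.argsort(np.hypot(*(g-[.4935,-.0156]).T))[:4]]
                              ~^~~~~~~~~~~~~~~
ValueError: operands could not be broadcast together with shapes (0,) (2,)
```

Run:
```python
from h import *
q=quat(.2013+np.pi/2)
bot.movep(np.array((.495,.2553,.25)),q); c=shot("wrist"); print("rack w2",rack(c)); ctr,s,a=tray(c); print("tray w2",ctr,s,a)
bot.movep(np.array((.495,.2553,.12)),q)
bot.move_linear(np.array((.495,.2553,.063)),speed=.08,threshold=15)
bot.move_gripper(.0,strength=45); o=bot.get_obs(); print(o["opening"],o["grip_force"],o["tcp_pos"])
bot.move_linear(np.array((.495,.2553,.16)),speed=.1); bot.pause(.2)
o=bot.get_obs(); print(o["force"],o["tcp_pos"],o["time_s"],o["torque"])
shot("wrist","lift")
```

```text
rack w2 (array([ 0.4916, -0.0018]), np.float64(0.19153406447279522), array([0.0843, 0.0956, 0.092 , 0.091 ]))
tray w2 [0.4945 0.2555] [np.float32(0.17301306), np.float32(0.16239105)] 0.20132793
0.01366660817711696 44.99992311000824 [0.495  0.2553 0.063 ]
[-1.0343  0.0688 -3.8386] [0.4948 0.2552 0.1594] 8.1083 [-0.0206  0.0107  0.0657]
```

View pics/lift.png

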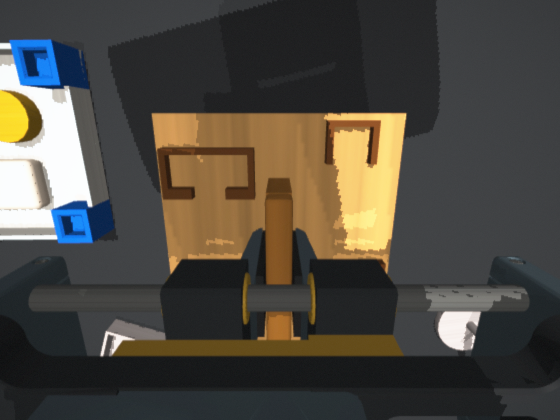

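The tray is held level. I'll check its offset in the hand using the board's far edge (row ~113, cols 153–405), then carry it over and lower it.

Run:
```python
from h import *
c=shot("wrist"); o=bot.get_obs(); zt=o["tcp_pos"][2]-.046
p=ray(c,[[153,113],[405.5,113]],zt); print(p,np.linalg.norm(p[1]-p[0]))
d=p[1]-p[0]; a=np.arctan2(-d[0],d[1]); ex=np.array([np.cos(a),np.sin(a)]); ctr=p[:,:2].mean(0)+.086*ex
off=ctr-o["tcp_pos"][:2]; print("yaw",a,"ctr",ctr,"off",off, "along x",off@ex,"y",off@[-ex[1],ex[0]])
R=np.array([.4925,-.0157]); 
bot.movep(np.array([*R,.16]),quat(.212+np.pi/2)); c=shot("wrist","over"); print(bot.get_obs()["tcp_pos"],bot.get_obs()["time_s"])
k=shot("scene","over_s")["image"]
y=cv2.resize(k[120:290,200:420,::-1],None,fx=3.6,fy=3.4); cv2.imwrite("pics/over_c.png",y)
```

```text
[[0.4262 0.1603 0.1137]
 [0.3944 0.316  0.1137]] 0.1589105779803189
yaw 0.2015641868097827 ctr [0.4946 0.2554] off [-0.0003  0.0002] along x -0.00024796179117866094 y 0.00023287923695187128
[ 0.4928 -0.0148  0.16  ] 9.3083
```

View pics/over_c.png

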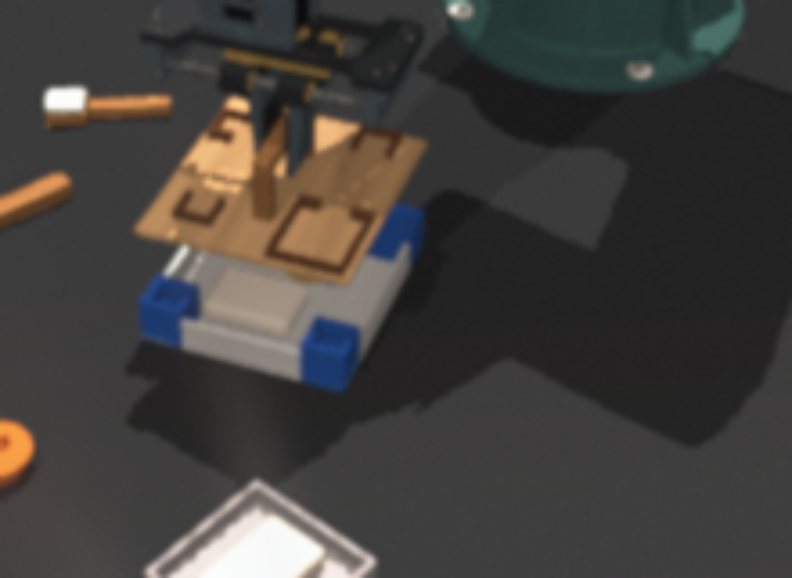

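Offset in hand is nil and the tray hangs over the rack with nothing in the way. Lowering with a force guard.

Run:
```python
from h import *
R=np.array([.4937,-.0157]); q=quat(.212+np.pi/2)
bot.movep(np.array([*R,.125]),q); bot.pause(.2); f0=bot.get_obs()["force"]
for z in (.1055,.098,.0900):
    t=bot.move_linear(np.array([*R,z]),speed=.03,threshold=12); o=bot.get_obs(); print(z,t,o["tcp_pos"],o["force"]-f0)
    if t: break
print(o["time_s"])
```

```text
0.1055 False [ 0.4938 -0.0157  0.1055] [ 0.8855  0.2808 -0.8458]
0.098 False [ 0.4936 -0.0157  0.0978] [ 0.4386  0.1094 -0.258 ]
0.09 True [ 0.4941 -0.0157  0.0908] [-1.3938 -0.3921  8.8917]
11.325
```

Seated at TCP z 0.0908, where 0.091 was expected. Release, check the tray, then look at the tools.

Run:
```python
from h import *
R=np.array([.4939,-.0157]); q=quat(.212+np.pi/2)
bot.move_gripper(.045); bot.move_linear(np.array([*R,.14]),speed=.1)
bot.movep(np.array([*R,.25]),q); c=shot("wrist"); print("tray",tray(c,.045,R))
bot.movep(np.array([.545,-.30,.30]),quat(-.1+np.pi/2)); c=shot("wrist","tools"); m=masks(c); print(bot.get_obs()["tcp_pos"],bot.get_obs()["time_s"])
for n,z in (("wood",.018),("pale",.016)):
    for k in blobs(m[n],100):
        ctr,s,a=rect(c,k,z); print(n,k.mean(0),cv2.contourArea(k),ctr,np.array(s),a)
```

```text
tray (array([ 0.4922, -0.0066]), [np.float32(0.17195192), np.float32(0.14332922)], np.float32(0.21226457))
[ 0.545  -0.2986  0.2995] 14.3583
wood [481.3358 128.5547] 15510.5 [0.4966 0.0032] [0.1849 0.1756] 0.21641578
wood [318.2163 347.1714] 5049.5 [ 0.8512 -0.257 ] [0.5218 0.0473] 1.4709994
wood [280.6951  59.4695] 1387.0 [ 0.3861 -0.2777] [0.1097 0.0328] -0.93953437
wood [364.4839 298.0645] 454.0 [ 0.7643 -0.1772] [0.1024 0.0254] 0.031995725
wood [192.4634 298.2114] 453.5 [ 0.7359 -0.4614] [0.1025 0.0254] -0.22945583
wood [304.2348 178.7323] 231.0 [ 0.56   -0.2617] [0.1495 0.0456] -0.32960698
pale [242.1692 126.468 ] 91151.0 [ 0.5167 -0.408 ] [0.7076 0.4188] 1.4724333
pale [499.8362 217.3529] 11628.5 [ 0.658  -0.0055] [0.263  0.2556] -1.4027387
pale [109.3886 312.8057] 6480.0 [ 0.7669 -0.6155] [0.2604 0.1385] 1.4710149
pale [278.6809 310.2085] 6340.0 [ 0.779  -0.3219] [0.2894 0.108 ] 1.4710948
pale [114.0623 405.9648] 3858.5 [ 0.9515 -0.6622] [0.3323 0.0724] 1.4707958
pale [482.2072 312.7331] 2089.5 [0.8388 0.0352] [0.1295 0.1248] -0.0994559
pale [259.3883  72.3204] 576.5 [ 0.4007 -0.3092] [0.038  0.0364] 0.64526904
pale [541.2778 144.9   ] 369.0 [0.5355 0.0819] [0.0547 0.0158] 0.20946431
pale [274.65  47.45] 257.0 [ 0.3713 -0.2887] [0.0325 0.0192] -0.93563884
pale [499.0769 175.5231] 197.5 [0.5721 0.0218] [0.0324 0.0277] -1.3355218
pale [528.35 155.29] 149.0 [0.5445 0.0594] [0.0493 0.0271] 0.14523117
pale [477.5068  53.    ] 144.0 [ 0.4053 -0.0207] [0.0943 0.0037] -1.3600549
```

View pics/tools.png

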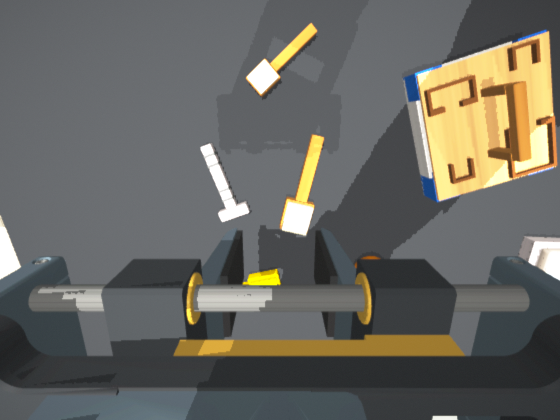

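The big brush's handle runs (317,137)→(300,203) with its head at (297,217). The razor's handle runs (207,147)→(232,205) with its head at (233,212). The tray sits on the rack at the right. Measuring both tools within those ROIs.

```bash
cat >> h.py <<'E'
def tool(c,mask,z,full):
    """full-length tool: handle middle and yaw of its +x (toward the head)"""
    k=blobs(cv2.morphologyEx(mask.astype(np.uint8),cv2.MORPH_CLOSE,np.ones((7,7))),100)[0]
    fill=cv2.drawContours(np.zeros(mask.shape,np.uint8),[k],-1,1,-1)
    P=ray(c,np.argwhere(fill)[:,::-1],z)[:,:2]; m=P.mean(0); u=np.linalg.svd(P-m,full_matrices=False)[2][0]
    t=(P-m)@u
    if abs(t.min())<t.max(): u=-u; t=-t      # the heavy head end lies nearer the centroid
    for _ in range(3):
        h=P[(t>t.min()+.005)&(t<t.min()+.09)]; m=h.mean(0); v=np.linalg.svd(h-m,full_matrices=False)[2][0]; u=v*np.sign(v@u); t=(P-m)@u
    return m+u*(t.min()+.05), np.arctan2(u[1],u[0]), np.ptp(t)
def roi(mask,x0,y0,x1,y1):
    r=np.zeros_like(mask); r[y0:y1,x0:x1]=mask[y0:y1,x0:x1]; return r
E
python3 - <<'E'
from h import *
c=shot("wrist"); H=hsv(c).astype(int); br=H[...,2]
print("brush",tool(c,roi(br>150,270,125,330,245),.018,.15))
print("razor",tool(c,roi(br>150,190,135,258,228),.016,.116))
print(H[170,308],H[180,221],H[170,260])
k=[proj(c,[.4938+np.cos(.2122)*x-np.sin(.2122)*y,-.0157+np.sin(.2122)*x+np.cos(.2122)*y,.045])[0] for x,y in((.086,-.08),(-.086,-.08),(-.086,.08))]; print(k)
E
```

```text
brush (array([ 0.5368, -0.2535]), np.float64(-0.32876924628266957), np.float64(0.15249113708338688))
razor (array([ 0.5353, -0.388 ]), np.float64(0.24588795387963558), np.float64(0.11770579604525691))
[ 27 146 255] [  0   0 255] [115  13 116]
[array([438.5094, 200.1957]), array([417.0602,  74.5883]), array([548.242 ,  30.7207])]
```

Lengths come out at 152 and 118 mm (150 and 116 expected). The projected tray corners match the picture within about 2 px. Picking the brush.

```bash
cat >> h.py <<'E'
T=np.array([.4939,-.0157]); TY=.2122
def world(x,y): return T+np.array([np.cos(TY)*x-np.sin(TY)*y,np.sin(TY)*x+np.cos(TY)*y])
def pick(p,a,opening=.06,z=.024):
    bot.move_gripper(opening); bot.movep(np.array([*p,.09]),quat(a))
    t=bot.move_linear(np.array([*p,z]),speed=.06,threshold=12); bot.move_gripper(0,strength=50)
    o=bot.get_obs(); print("grip",t,o["opening"],o["grip_force"],o["tcp_pos"])
    bot.move_linear(np.array([*p,.17]),speed=.12)
E
python3 - <<'E'
from h import *
pick(np.array([.5368,-.2535]),-.329+np.pi/2)
p=world(-.025,.046); bot.movep(np.array([*p,.17]),quat(TY+np.pi/2)); bot.pause(.1); print(p,bot.get_obs()["opening"],bot.get_obs()["tcp_pos"],bot.get_obs()["time_s"])
shot("wrist","bhold")
E
```

```text
grip False 0.01773847469162674 49.99607026576996 [ 0.5368 -0.2535  0.024 ]
[0.4598 0.024 ] 0.01725436040056885 [0.4604 0.0231 0.1701] 20.2583
```

View pics/bhold.png

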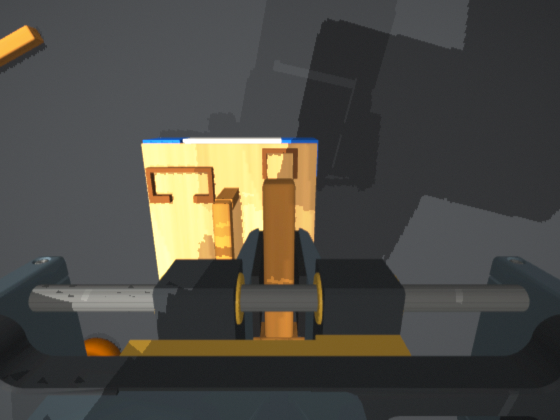

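The brush is held and level, with the handle's rear end at about (279,180) and the tray's far edge at row ~142. Checking both offsets before lowering.

Run:
```python
from h import *
c=shot("wrist"); o=bot.get_obs(); t=o["tcp_pos"]; ex=np.array([np.cos(TY),np.sin(TY)]); ey=np.array([-ex[1],ex[0]])
e=ray(c,[[264,180],[294,180]],t[2]-.006)[:,:2]-t[:2]; print("rear end rel tcp x,y",e@ex,e@ey)
b=ray(c,[[143.5,143],[318,143]],.045)[:,:2]-T; print("tray edge corners x,y",b@ex,b@ey)
```

```text
rear end rel tcp x,y [-0.0513 -0.0513] [-0.008  0.008]
tray edge corners x,y [-0.0864 -0.0862] [-0.0779  0.0809]
```

Run:
```python
from h import *
p=world(-.024,.0466); q=quat(TY+np.pi/2)
bot.movep(np.array([*p,.11]),q); bot.pause(.15)
t=bot.move_linear(np.array([*p,.0685]),speed=.03,threshold=6); o=bot.get_obs(); print(t,o["tcp_pos"],o["force"],o["torque"])
if o["tcp_pos"][2]<.0715:
    bot.move_gripper(.04); bot.move_linear(np.array([*p,.13]),speed=.1)
    bot.movep(np.array([.535,-.36,.30]),quat(.246-np.pi/2))
    c=shot("wrist","razor"); print(bot.get_obs()["time_s"],proj(c,[[.5353,-.388,.016],[.6,-.372,.016]]))
```

```text
True [0.4606 0.0248 0.069 ] [-1.5275  0.0456  5.9578] [ 0.0652  0.2238 -0.0977]
25.6333 [[297.089  180.4468]
 [298.1699 134.3886]]
```

View pics/razor.png

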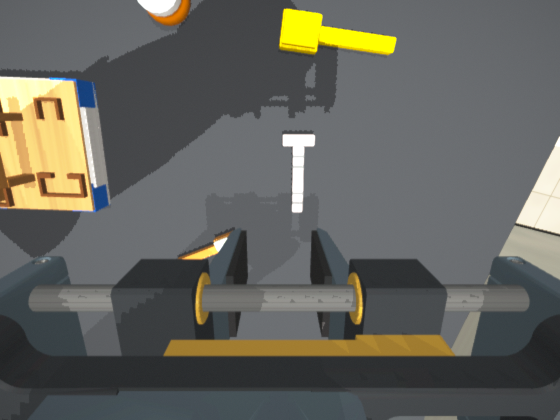

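The brush went down at exactly the expected height. The razor's handle spans rows 146–211 at column 298, which agrees with the earlier estimate. Refining, then picking it.

Run:
```python
from h import *
c=shot("wrist"); m=hsv(c)[...,2]>165
p,a,l=tool(c,roi(m,275,125,325,222),.016,.116); print(p,a,l)
assert np.hypot(*(p-[.5353,-.388]))<.005 and abs(a-.246)<.06 and abs(l-.117)<.005
p=(p+[.5353,-.388])/2
pick(p,a-np.pi/2)
w=world(.008,-.046); bot.movep(np.array([*w,.17]),quat(TY+np.pi/2)); bot.pause(.1); print(w,bot.get_obs()["opening"],bot.get_obs()["tcp_pos"],bot.get_obs()["time_s"])
shot("wrist","rhold")
```

```text
[ 0.5361 -0.3883] 0.24959390444013063 0.11653997953264772
grip False 0.015598668150397406 49.99873459339142 [ 0.5358 -0.3881  0.024 ]
[ 0.5114 -0.059 ] 0.01571458508603895 [ 0.5115 -0.0592  0.17  ] 32.725
```

View pics/rhold.png

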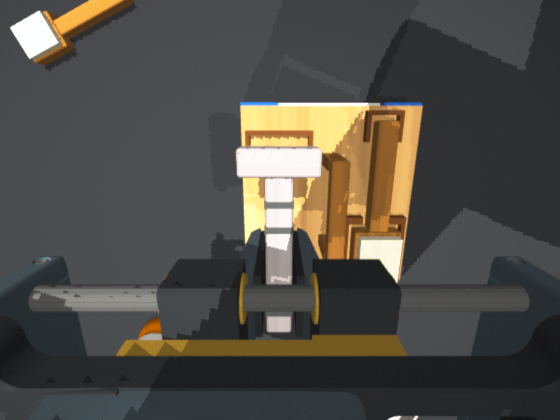

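The brush lies in its compartment with the bristles up. The razor's head leads toward tray −x, with its far edge at row ~148, cols 237–321. I'll correct the in-hand offset and lower it.

Run:
```python
from h import *
c=shot("wrist"); t=bot.get_obs()["tcp_pos"]; ex=np.array([np.cos(TY),np.sin(TY)]); ey=np.array([-ex[1],ex[0]])
e=ray(c,[[237,148],[321,148]],t[2]-.008)[:,:2]-t[:2]; print("head edge rel tcp",e@ex,e@ey)
b=ray(c,[[241,104.5],[422,104.5]],.045)[:,:2]-T; print("tray corners",b@ex,b@ey)
dx=np.clip((e@ex).mean()+.066,-.003,.003); print("dx",dx)
p=world(.008-dx,-.0455); q=quat(TY+np.pi/2)
bot.movep(np.array([*p,.11]),q); bot.pause(.15)
t=bot.move_linear(np.array([*p,.0685]),speed=.03,threshold=6); o=bot.get_obs(); print(t,o["tcp_pos"],o["force"],o["torque"])
if o["tcp_pos"][2]<.0715:
    bot.move_gripper(.04); bot.move_linear(np.array([*p,.13]),speed=.1)
    bot.movep(np.array([.56,-.016,.33]),q); bot.pause(.2); shot("wrist","final"); print(bot.get_obs()["time_s"])
```

```text
head edge rel tcp [-0.068 -0.068] [-0.022  0.022]
tray corners [-0.0867 -0.0866] [-0.0793  0.0795]
dx -0.001997023821588284
True [ 0.5132 -0.0581  0.069 ] [-1.4703 -0.1101  7.0515] [ 0.065   0.2639 -0.0119]
37.0667
```

View pics/final.png

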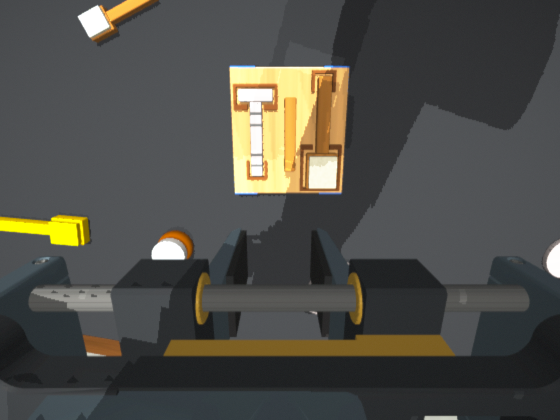

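Both tools lie inside their ridges: razor head at (255,95), brush head at (322,172). The touch-down heights agree with a fully seated tray. Handing in.

```bash
python3 -c "
from station import bot
print(bot.job_done())"
```

```text
the job is handed in; nothing more can be done
None
```

The job is handed in at about 37 s of robot time: the tray is seated on the rack and the brush (bristles up) and razor lie in their compartments, heads in the wide parts, going by the last picture and the touch-down heights; no verdict was returned.

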